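Ring the inspector and show the windscreen sample label up

TASK

Call the inspector by pressing the bell's red plunger right down to its stop and letting it spring back, then lift the green windscreen sample out of the rack, holding it by its tinted part: the fingers must never touch the frosted end, which is the end with the notched corner. Carry it over the white reading mat and turn it so that the face with the yellow label looks upward (tilted 45 degrees or more from its upright stance towards lying flat), the label above the middle of the mat and about 20 cm up. Finish still holding it there at rest, with the other two samples left standing in the rack.

Things in the scene. Friction and masses are not known exactly. Their poses are not given: they have to be found in the camera images.
- green_sample: green acrylic plate 120 x 8 x 50 mm tall, about 57 g, on its long edge in a rack slot. Origin: centre of underside; x along it to the frosted end, y out of the labelled face, z up. Green part: x -60 to +20 mm. The top corner at x = +60 mm has a 12 mm square notch: seen with the notch at upper left you face the labelled side, at upper right the bare side
- green_sample_frosted: the whitish frosted end of the green sample, x +20 to +60 mm of it, with the corner notch and, on its +y face only, a yellow 30 x 26 mm label with black bars; same frame as green_sample; not to be touched by the fingers
- label (a point): centre of the yellow label, at (40, 4, 20) mm in the frame of green_sample
- rack: dark wooden rack, fixed, 90 mm (x) by 200 (y), 27 tall; origin: centre of underside. Three open-ended slots along its x at y = -70, 0, +70 mm, 10 mm wide, 15 deep (floor 12 mm above the table). Samples stand with tops 62 mm above the table and overhang 15 mm at each end. Rack yaw and order of samples vary
- amber_sample: amber-tinted sample of the same size and shape, also with a frosted, notched, labelled end (towards its -x, label on its -y face); leave it standing in the rack. Origin: centre of its underside
- grey_sample: smoke-grey sample, otherwise like the amber one; leave it standing in the rack
- plunger_top (a point): centre of the top of the bell's red plunger head (22 mm across, 70 mm above the table when up), on a fixed steel bell 88 mm across and 50 mm tall
- plunger (a joint): how far the plunger is pressed: 0 up, 0.008 m at its stop; its spring pushes back with 1.4 N at the top and 7 N at the stop
- mat_mid (a point): centre of the top of the white reading mat with a blue border line, 140 x 140 mm, 3 mm thick, fixed flat on the table

How it is judged:
By the outcome, as a careful person would: the job done as asked, in the order asked, and still so for the second after the job is handed in, while the arm keeps its last pose, push and grip.
It also fails if it takes over 45 s, if anything falls off the work surface, if the arm or the gripper's body presses on something with over 40 N, if the wrist force passes 120 N, or if a joint passes its speed limit or range.

ROBOT

A 7-joint arm with a two-finger parallel gripper is mounted at the origin on the work surface. World frame = base frame: x ahead of the robot, y to its left, z up, the work surface at z = 0. Lengths are in m, angles in rad, forces in N, time in s.
With the tool pointing down it reaches from about 0.4 to 0.875 m from the base axis. Payload 19.3 kg.
Tool frame: the origin (TCP) lies midway between the tips of the shut fingers; the grasp point (between the pads) lies 19 mm behind it; z points along the fingers, y is the line along which they close (so a half turn about z gives the same grasp; the last joint's range is limited). The gripper opens to 85 mm and grips with 20 to 120 N. Pads are 22 mm wide; open, the fingers measure 114 mm over their backs; the gripper's body (76 mm by 85 mm) begins 54 mm behind the grasp point. The pads swing forward as they close: fully open they stand 13 mm farther back than shut.
Start: joints at [1.109, 0.521, -0.036, 1.599, 0.021, 1.021, -0.113], TCP at [0.239, -0.578, 0.231] pointing down, gripper open.
Joint ranges: [-2.91, 2.91], [-0.3, 2.13], [-1.5, 1.42], [0.17, 2.43], [-1.26, 4.41], [0.16, 1.93], [-2.52, 2.52]. Speed limits (rad/s): [1.89, 1.89, 2.39, 2.39, 3.01, 3.01, 3.01].

INTERFACE

Orientations are given as [roll, pitch, yaw] about the fixed x, y, z axes, in that order (R = Rz(yaw) Ry(pitch) Rx(roll)).
In Python, from workcell import bot gives the robot as it stands.
- The arm moves only by the tool nudge_tcp, called after "Emit:" as name(argument=value, ...) on one line, values as JSON. Schema: {"type":"object","properties":{"segments":{"type":"array","items":{"type":"object","properties":{"aperture":{"type":"number"},"sx":{"type":"number"},"sy":{"type":"number"},"sz":{"type":"number"},"wx":{"type":"number"},"wy":{"type":"number"},"wz":{"type":"number"}},"additionalProperties":false,"required":["aperture"]},"minItems":1,"maxItems":5},"grip_force":{"type":"number"},"only":{"type":"string"},"quiet":{"type":"boolean"},"lines":{"type":"string"}},"required":["segments"],"additionalProperties":false}. segments is a list of rows, 1 to 5 of them, each an object with the fields aperture (the finger opening in m), sx, sy, sz (the shift in m), wx, wy, wz (a rotation vector in rad); a field left out counts as zero (the opening has to be given); each row is the pose to reach, as a shift and turn from the pose commanded when the call began, along the tool's axes at that moment; what a row does not reach only later rows make up. A row lasts 1/8 s, in which the tool goes at most 0.0625 m and 0.188 rad, less where a joint would pass 70% of its speed; a pose out of reach is approached as far as the arm can. The fingers move at their own pace and stop on an object; grip_force is the grip in N (left out, the last holds). Time passes only in rows, so rows that do not move let the fingers close. The tool returns the time, the measured TCP pose, the force, the opening and the grip force at its end. only (a regular expression) keeps the lines of the reply that match it, lines (a string "A,B") keeps lines A to B, and quiet returns only ok. Input that does not fit is refused with a message, and nothing moves.
- bot.observe(): the state, without advancing time (a new reading comes with each control period).
- bot.grab_frame(name): name is "side" or "top"; returns the picture (400x640x3 uint8, blue, green, red); there is no depth.
- bot.calibration(name): a dict with "vfov" (degrees; the focal length in pixels is half the picture's height over the tangent of half this angle, whatever the lens; pixels are square), "cx", "cy" (the principal point, pixels), "dist_coeffs" ([k1, k2, p1, p2, k3] as OpenCV has them; the pictures are not rectified), "eye" and "attitude" of the camera in the world. Camera axes: x right, y down, z forward; pixel columns grow to the right and rows downward; lengths in m; the calibration is good to about 2 mm. A picture is of the moment at which its call begins. calibration takes no time and is no camera call.
- bot.job_done(): hands the job in; it is judged then, once.
The state is a dict: "clock": time; "qpos": joint angles; "qd": joint speeds; "joint_efforts": joint torques, N m; "position": TCP position; "tool_rot": TCP orientation; "force": force on the tool from outside, world axes, zero at the start; "moment": the same for the moment, N m; "grip_width": finger opening in m; "finger_force": force on a finger pad.
Only numpy, scipy, OpenCV 4.12 (cv2) and the standard library are available. Lean on these libraries where they do the work, as an engineer would, in place of code of your own. Each camera call takes 0.05 s, during which the arm holds its last target. There are 200 camera calls.

## Working session

There is one attempt and no reset: what is moved stays moved. The work goes in short steps, Python scripts to look and compute and a tool call to move; the robot and the scene stay as the last step left them, time stands still between calls to the robot, and variables do not carry over. Pictures are saved under pics/ and viewed, at most 10 in all, crops included, and the job is handed in when it is done.

```bash
ls; mkdir -p pics
```

Run:
```python
from workcell import bot
import cv2
for n in("side","top"):
    cv2.imwrite(f"pics/{n}0.png",bot.grab_frame(n)); print(n,bot.calibration(n))
print(bot.observe())
```

```text
pics
workcell.py
side {'vfov': 55.77450402899768, 'cx': 321.91011647353895, 'cy': 195.31437070939296, 'dist_coeffs': array([0.01217495, 0.        , 0.        , 0.        , 0.        ]), 'eye': array([0.37496588, 0.38398651, 0.56273751]), 'attitude': array([-2.43215986,  0.01848195, -2.75299305])}
top {'vfov': 49.31056730775811, 'cx': 318.48997586184197, 'cy': 199.25587608407088, 'dist_coeffs': array([0.01855791, 0.        , 0.        , 0.        , 0.        ]), 'eye': array([0.43625959, 0.01579169, 1.06196452]), 'attitude': array([-3.02614749e+00, -9.65937242e-04, -1.58244128e+00])}
{'clock': 0.1, 'qpos': array([ 1.10877089,  0.52189835, -0.03633759,  1.5999472 ,  0.02121126,
        1.02108509, -0.11279554]), 'qd': array([ 0.00049088, -0.00275034,  0.00073823, -0.00069524, -0.0002006 ,
        0.00089616,  0.00075187]), 'joint_efforts': array([ 3.13600918e-03, -9.28501010e+01,  1.98396184e+00, -3.70538521e+01,
        1.80219108e-02,  5.32332924e-03,  6.71955854e-05]), 'position': array([ 0.238533  , -0.57737489,  0.23081946]), 'tool_rot': array([-3.14064262e+00,  7.05117246e-05,  3.91833582e-01]), 'force': array([-0.2253849 ,  0.13786619,  1.01456682]), 'moment': array([-0.01634778, -0.00670741, -0.02450331]), 'finger_force': 0.0, 'grip_width': 0.08550340226564632}
```

View pics/top0.png

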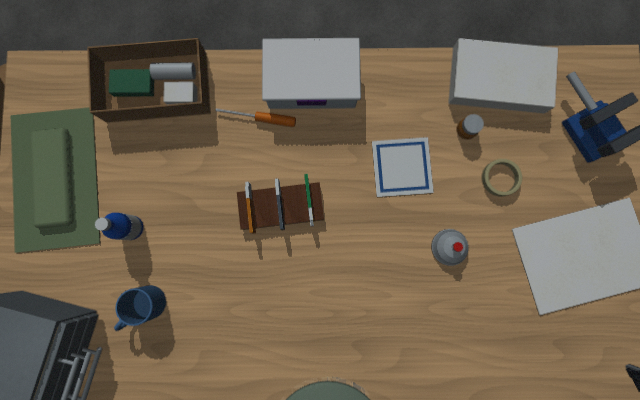

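View pics/side0.png

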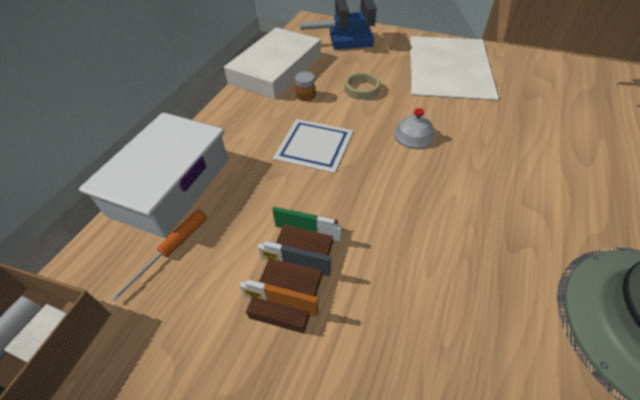

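Create h.py:
```python
from workcell import bot
import cv2, numpy as np
from scipy.spatial.transform import Rotation as Ro
def ray(n,px):
    c=bot.calibration(n); f=200/np.tan(np.radians(c["vfov"]/2))
    K=np.array([[f,0,c["cx"]],[0,f,c["cy"]],[0,0,1]])
    p=cv2.undistortPoints(np.array(px,float).reshape(-1,1,2),K,c["dist_coeffs"]).reshape(-1,2)
    d=np.c_[p,np.ones(len(p))]@Ro.from_euler("xyz",c["attitude"]).as_matrix().T
    return c["eye"],d/np.linalg.norm(d,axis=1)[:,None]
def plane(n,px,z):
    e,d=ray(n,px); return e+d*((z-e[2])/d[:,2])[:,None]
def tri(ps,pt):
    A=[];b=[]
    for n,p in(("side",ps),("top",pt)):
        e,d=ray(n,[p]); M=np.eye(3)-np.outer(d[0],d[0]); A.append(M); b.append(M@e)
    x,r,*_=np.linalg.lstsq(np.vstack(A),np.hstack(b),rcond=None); return x.round(4),float(np.sqrt(r[0]))
def mask(n,lo,hi,box=None,im=None):
    im=bot.grab_frame(n) if im is None else im
    m=cv2.inRange(cv2.cvtColor(im,cv2.COLOR_BGR2HSV),np.array(lo),np.array(hi))
    if box: k=np.zeros_like(m); x0,y0,x1,y1=box; k[y0:y1,x0:x1]=255; m&=k
    return m
def big(m):
    c=max(cv2.findContours(m,0,cv2.CHAIN_APPROX_NONE)[0],key=cv2.contourArea); return c.reshape(-1,2)
```

Run:
```python
from h import *
T=bot.grab_frame("top");S=bot.grab_frame("side")
def cen(m): y,x=np.nonzero(m); return np.array([x.mean(),y.mean()]),len(x)
rt=cen(mask("top",(0,150,90),(8,255,255),(430,225,480,270),T)); rs=cen(mask("side",(0,150,90),(8,255,255),(400,95,440,125),S))
print("red",rt,rs,tri(rs[0],rt[0]))
for n,im,box,z in(("top",T,(290,160,330,240),.062),("side",S,(260,195,350,250),.062)):
    m=mask(n,(50,90,40),(90,255,255),box,im); c=big(m); print(n,c.min(0),c.max(0),cv2.boxPoints(cv2.minAreaRect(c)).round(1).tolist())
for n,im,box in(("top",T,(360,130,445,205)),("side",S,(270,115,360,175))):
    m=mask(n,(100,110,40),(125,255,255),box,im); c=big(m); q=cv2.boxPoints(cv2.minAreaRect(c)) if n=="top" else cv2.approxPolyDP(c,6,True).reshape(-1,2).astype(float)
    print("mat",n,q.round(1).tolist(), plane(n,q,.003).round(4).tolist(), plane(n,q,.003).mean(0))
t=cv2.resize(T[160:250,225:345],None,fx=4.5,fy=4.5,interpolation=2); s=cv2.resize(S[195:335,235:350],None,fx=3,fy=3,interpolation=2)
o=np.zeros((430,800,3),np.uint8); o[:405,:430]=t[:,110:540]; o[:420,435:780]=s; cv2.imwrite("pics/c1.png",o)
```

```text
red (array([457.80701754, 246.35087719]), 57) (array([418.6779661 , 111.38983051]), 59) (array([ 0.4418, -0.3017,  0.0643]), 0.0017568982201189472)
top [305 174] [311 206] [[303.6000061035156, 174.1999969482422], [307.1000061035156, 173.6999969482422], [311.1000061035156, 206.0], [307.70001220703125, 206.39999389648438]]
side [273 207] [316 230] [[269.79998779296875, 224.1999969482422], [273.20001220703125, 206.8000030517578], [318.79998779296875, 216.0], [315.29998779296875, 233.3000030517578]]
mat top [[376.0, 144.8000030517578], [424.0, 140.5], [428.3999938964844, 188.0], [380.29998779296875, 192.3000030517578]] [[0.6934, -0.1309, 0.003], [0.703, -0.2504, 0.003], [0.5838, -0.2563, 0.003], [0.5744, -0.1383, 0.003]] [ 0.63862155 -0.19398746  0.003     ]
mat side [[345.0, 133.0], [327.0, 165.0]] [[0.5885, -0.2485, 0.003], [0.5884, -0.1383, 0.003]] [ 0.58844773 -0.1933715   0.003     ]
```

View pics/c1.png

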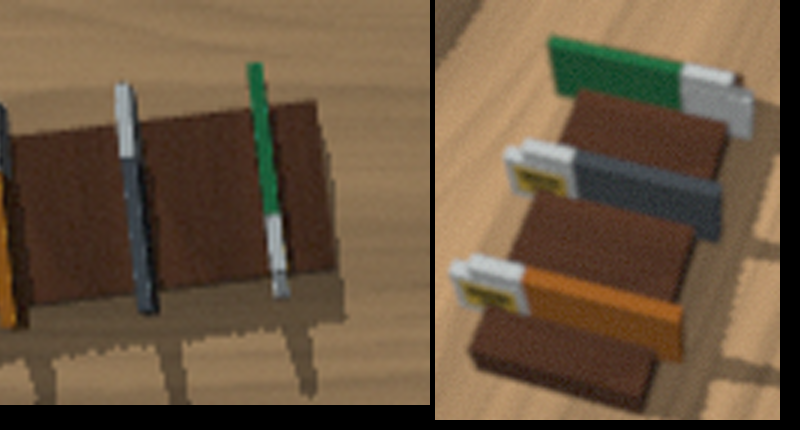

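The crop confirms it: the green sample is rightmost of the three from the robot. Its frosted notched end points toward the robot, with the boundary at about (309,206) in the top view. In the side view (camera on the +y side) the notch is at upper right, so the bare side faces +y and the label faces −y.

Run:
```python
from h import *
T=bot.grab_frame("top");S=bot.grab_frame("side")
m=mask("side",(0,150,90),(8,255,255),(400,95,440,125),S); y,x=np.nonzero(m); print("red side",y.min(),y.max(),x.min(),x.max())
print("plunger @.067",plane("top",[[457.8,246.35]],.067).round(4), plane("side",[[418.68,111.39]],.064).round(4), "top tri",tri((418.7,y.min()+2.),(457.8,246.35)))
m=mask("top",(50,90,40),(90,255,255),(290,160,330,240),T); yy,xx=np.nonzero(m)
k=np.polyfit(yy,xx,1); f=np.polyval(k,[173.7,206.3]); print(f, yy.min(),yy.max())
print("tri far",tri((273.3,207.3),(f[0],173.7)),"bnd",tri((317.3,217),(f[1],206.3)))
p=plane("top",[[f[0]+.3,173.7],[f[1]+.3,206.3]],.062); print(p.round(4)); d=p[1]-p[0]; print(np.linalg.norm(d), "yaw sample x",np.arctan2(d[1],d[0]))
# rack: brown mask, top plane .027
b=mask("top",(0,80,20),(14,255,110),(225,170,340,245),T); c=big(cv2.morphologyEx(b,3,np.ones((9,9),np.uint8))); q=cv2.boxPoints(cv2.minAreaRect(c)); print("rack",q.tolist(),plane("top",q,.027).round(4).tolist(),plane("top",q,.027).mean(0))
# mat side white quad
w=mask("side",(0,0,110),(179,60,255),(265,110,365,180),S); w=cv2.morphologyEx(w,3,np.ones((15,15),np.uint8)); c=big(w); q=cv2.approxPolyDP(cv2.convexHull(c),5,True).reshape(-1,2); P=plane("side",q,.003); print("mat",q.tolist(),P.mean(0))
```

```text
red side 108 115 414 423
plunger @.067 [[ 0.4405 -0.301   0.067 ]] [[ 0.443  -0.3019  0.064 ]] top tri (array([ 0.442 , -0.3002,  0.0689]), 0.0020645964296410013)
[305.59094841 309.31877943] 174 206
tri far (array([0.6135, 0.0432, 0.0601]), 0.0012154521684867225) bnd (array([0.5363, 0.0349, 0.0598]), 1.9015403640057257e-05)
[[0.6124 0.0421 0.062 ]
 [0.5361 0.0341 0.062 ]]
0.07670133653906208 yaw sample x -3.037628524736352
rack [[235.33847045898438, 191.70770263671875], [319.2769470214844, 181.21539306640625], [325.2615661621094, 229.09231567382812], [241.32308959960938, 239.58462524414062]] [[0.5767, 0.2122, 0.027], [0.5999, 0.011, 0.027], [0.4848, -0.0018, 0.027], [0.4624, 0.1969, 0.027]] [0.5309582  0.10457014 0.027     ]
mat [[296, 119], [352, 130], [334, 172], [273, 158]] [ 0.6406132  -0.18987185  0.003     ]
```

Add to h.py:
```python
def to(p,rpy=None):
    o=bot.observe(); R=Ro.from_euler("xyz",o["tool_rot"]); print("d",R.inv().apply(np.array(p)-o["position"]).round(4),end=" ")
    if rpy is not None: print("rv",(R.inv()*Ro.from_euler("xyz",rpy)).as_rotvec().round(3))
    print(o["clock"],o["force"].round(1),o["qpos"].round(2))
```

```text
(no output)
```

Emit:
nudge_tcp(segments=[{"aperture":0,"sx":0.055,"sy":-0.033,"sz":0.01},{"aperture":0,"sx":0.11,"sy":-0.066,"sz":0.03},{"aperture":0,"sx":0.165,"sy":-0.1,"sz":0.05},{"aperture":0,"sx":0.22,"sy":-0.133,"sz":0.07},{"aperture":0,"sx":0.256,"sy":-0.156,"sz":0.09}])

```text
clock: 0.92
position: [0.4161, -0.3354, 0.1418]
tool_rot: [3.141, -0.001, 0.392]
force: [0.9, -0.4, 0.8]
grip_width: 0.0001
finger_force: 0.0
```

```bash
python3 -c "from h import *;to((.4415,-.301,.10),(np.pi,0,.392))"
```

```text
d [ 0.0365 -0.0221  0.0418] rv [ 0.001 -0.001 -0.   ]
0.925 [ 0.9 -0.4  0.8] [ 0.63  0.5  -0.09  1.92  0.06  0.73 -0.67]
```

Emit:
nudge_tcp(segments=[{"aperture":0,"sx":0.037,"sy":-0.022,"sz":0.03},{"aperture":0,"sx":0.037,"sy":-0.022,"sz":0.06},{"aperture":0,"sx":0.037,"sy":-0.022,"sz":0.06}])

```text
clock: 1.3
position: [0.4398, -0.3016, 0.0804]
tool_rot: [-3.139, 0.002, 0.393]
force: [-0.2, 0.4, 0.5]
grip_width: -0.0002
finger_force: 0.0
```

Run:
```python
from h import *
to((.4415,-.301,.064),(np.pi,0,.392))
T=bot.grab_frame("top");S=bot.grab_frame("side")
o=np.zeros((400,800,3),np.uint8); o[:,:400]=cv2.resize(T[200:300,405:505],(400,400)); o[:,400:]=cv2.resize(S[60:160,370:470],(400,400)); cv2.imwrite("pics/c2.png",o)
```

```text
d [0.0018 0.0002 0.0164] rv [-0.003  0.002  0.001]
1.3 [-0.2  0.4  0.5] [ 0.55  0.6  -0.08  1.95  0.08  0.6  -0.76]
```

View pics/c2.png

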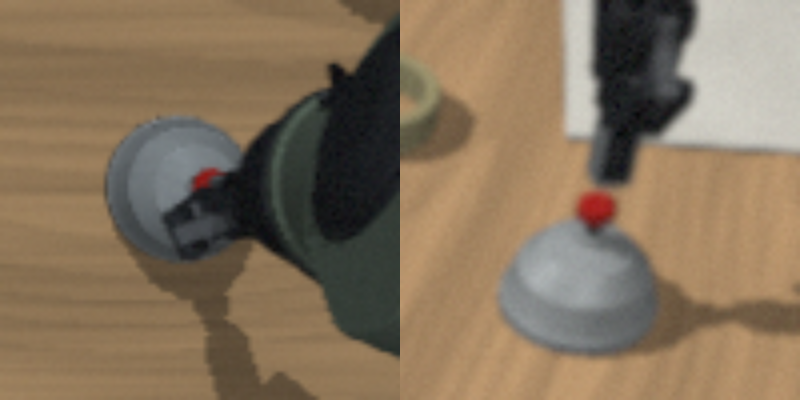

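Fingertips hang just above the red plunger: in the side view the tip is at about (422,105) and the plunger at (419,111). I'll check this by projection.

Run:
```python
from h import *
def proj(n,p):
    c=bot.calibration(n); f=200/np.tan(np.radians(c["vfov"]/2)); R=Ro.from_euler("xyz",c["attitude"]).as_matrix().T
    return cv2.projectPoints(np.array([p],float),cv2.Rodrigues(R)[0],-R@c["eye"],np.array([[f,0,c["cx"]],[0,f,c["cy"]],[0,0,1]]),c["dist_coeffs"])[0].ravel().round(1)
p=bot.observe()["position"]
for n in("side","top"): print(n,proj(n,p),proj(n,(.4415,-.301,.07)))
print("tip, side at .0804:",plane("side",[[422.5,105]],.0804))
```

```text
side [421.6 104. ] [419.8 109.5]
top [460.9 246.3] [458.2 245.9]
tip, side at .0804: [[ 0.43828823 -0.30354006  0.0804    ]]
```

Emit:
nudge_tcp(segments=[{"aperture":0,"sx":0.002,"sz":0.004},{"aperture":0,"sx":0.002,"sz":0.008},{"aperture":0,"sx":0.002,"sz":0.012},{"aperture":0,"sx":0.002,"sz":0.014},{"aperture":0,"sx":0.002,"sz":0.016}])

```text
clock: 2.02
position: [0.4425, -0.3018, 0.0659]
tool_rot: [3.141, 0.0, 0.392]
force: [-0.7, -0.6, 4.0]
grip_width: 0.0002
finger_force: 2.1
```

Emit:
nudge_tcp(segments=[{"aperture":0,"sz":0.001},{"aperture":0,"sz":0.002},{"aperture":0,"sz":0.002}])

```text
clock: 2.4
position: [0.4425, -0.3018, 0.064]
tool_rot: [3.141, 0.0, 0.392]
force: [-0.9, -0.7, 5.7]
grip_width: 0.0002
finger_force: 2.7
```

Emit:
nudge_tcp(segments=[{"aperture":0,"sz":0.001},{"aperture":0,"sz":0.002},{"aperture":0,"sz":0.0025},{"aperture":0,"sz":0.003},{"aperture":0,"sz":0.003}])

```text
clock: 3.02
position: [0.4426, -0.3018, 0.0618]
tool_rot: [3.141, -0.0, 0.392]
force: [-4.9, 1.2, 23.5]
grip_width: 0.0002
finger_force: 11.6
```

The force jumped to 23 N at z = 0.062, so the plunger is at its stop. I'll release it and look.

Emit:
nudge_tcp(segments=[{"aperture":0,"sz":-0.01},{"aperture":0,"sz":-0.03},{"aperture":0.04,"sz":-0.08},{"aperture":0.04,"sz":-0.1}])

```text
clock: 3.52
position: [0.4431, -0.3018, 0.1632]
tool_rot: [3.14, -0.002, 0.392]
force: [-0.3, 0.2, -0.5]
grip_width: 0.036
finger_force: 0.0
```

Run:
```python
from h import *
m=mask("side",(0,150,90),(8,255,255),(400,95,440,125)); y,x=np.nonzero(m); print("red side",y.min(),y.max(),len(y))
to((.576,.038,.16),(np.pi,0,.11))
```

```text
red side 108 115 57
d [ 0.2522 -0.2639  0.0045] rv [ 0.003 -0.003  0.282]
3.575 [ 1.1 -0.5  2.8] [ 0.56  0.47 -0.09  1.9   0.06  0.78 -0.75]
```

Plunger is back up: its red rows match those seen before the press. Now to the green sample.

Emit:
nudge_tcp(segments=[{"aperture":0.045,"sx":0.04,"sy":-0.042,"wz":0.05},{"aperture":0.045,"sx":0.08,"sy":-0.084,"wz":0.1},{"aperture":0.045,"sx":0.12,"sy":-0.126,"wz":0.15},{"aperture":0.045,"sx":0.16,"sy":-0.168,"wz":0.2},{"aperture":0.045,"sx":0.2,"sy":-0.21,"wz":0.25}])

```text
clock: 4.2
position: [0.5474, -0.0292, 0.1606]
tool_rot: [-3.141, 0.0, 0.14]
force: [0.3, -0.5, -0.9]
grip_width: 0.0451
finger_force: 0.0
```

```bash
python3 -c "from h import *;to((.576,.038,.1),(np.pi,0,.11))"
```

```text
d [ 0.0377 -0.0625  0.0606] rv [-0.    0.    0.03]
4.2 [ 0.3 -0.5 -0.9] [-0.01  0.49 -0.06  1.87  0.04  0.78 -1.52]
```

Emit:
nudge_tcp(segments=[{"aperture":0.045,"sx":0.02,"sy":-0.031,"wz":0.03},{"aperture":0.045,"sx":0.038,"sy":-0.0625,"sz":0.01,"wz":0.03},{"aperture":0.045,"sx":0.038,"sy":-0.0625,"sz":0.04,"wz":0.03},{"aperture":0.045,"sx":0.038,"sy":-0.0625,"sz":0.06,"wz":0.03},{"aperture":0.045,"sx":0.038,"sy":-0.0625,"sz":0.06,"wz":0.03}])

```text
clock: 4.82
position: [0.5748, 0.0362, 0.0994]
tool_rot: [-3.142, 0.003, 0.112]
force: [0.1, -0.7, 0.6]
grip_width: 0.0449
finger_force: 0.0
```

Run:
```python
from h import *
to((.576,.038,.033),(np.pi,0,.11))
T=bot.grab_frame("top");S=bot.grab_frame("side")
o=np.zeros((400,800,3),np.uint8); o[:,:400]=cv2.resize(T[130:250,250:370],(400,400)); o[:,400:]=cv2.resize(S[140:280,230:370],(400,400)); cv2.imwrite("pics/c3.png",o)
```

```text
d [ 0.0016 -0.0017  0.0664] rv [-0.     0.003  0.002]
4.825 [ 0.1 -0.7  0.6] [-0.13  0.62 -0.05  1.83  0.05  0.7  -1.67]
```

View pics/c3.png

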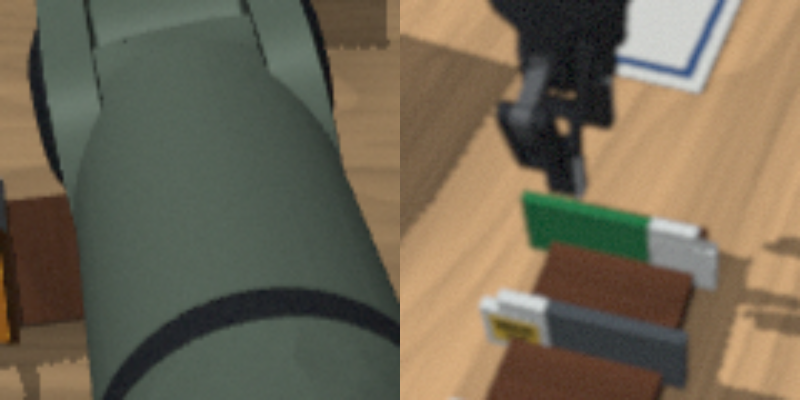

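The fingertips are at about (565,185) in the crop, above the middle of the green part. The frosted end starts at (650,220) in the crop, well clear. Going down and gripping.

Emit:
nudge_tcp(segments=[{"aperture":0.045,"sx":0.0015,"sy":-0.0015,"sz":0.02},{"aperture":0.045,"sx":0.0015,"sy":-0.0015,"sz":0.04},{"aperture":0.045,"sx":0.0015,"sy":-0.0015,"sz":0.055},{"aperture":0.045,"sx":0.0015,"sy":-0.0015,"sz":0.065},{"aperture":0.045,"sx":0.0015,"sy":-0.0015,"sz":0.065}])

```text
clock: 5.55
position: [0.5771, 0.0377, 0.0356]
tool_rot: [3.142, 0.001, 0.112]
force: [-0.3, -0.6, -0.7]
grip_width: 0.045
finger_force: 0.0
```

Emit:
nudge_tcp(segments=[{"aperture":0.03},{"aperture":0.015},{"aperture":0.0},{"aperture":0.0},{"aperture":0}], grip_force=40)

```text
clock: 6.18
position: [0.5774, 0.0393, 0.0362]
tool_rot: [-3.14, -0.001, 0.113]
force: [-0.9, 7.5, 1.3]
grip_width: 0.0075
finger_force: 39.3
```

Run:
```python
from h import *
S=bot.grab_frame("side"); o=cv2.resize(S[130:280,220:380],(640,600)); cv2.imwrite("pics/c4.png",o)
```

```text
(no output)
```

View pics/c4.png

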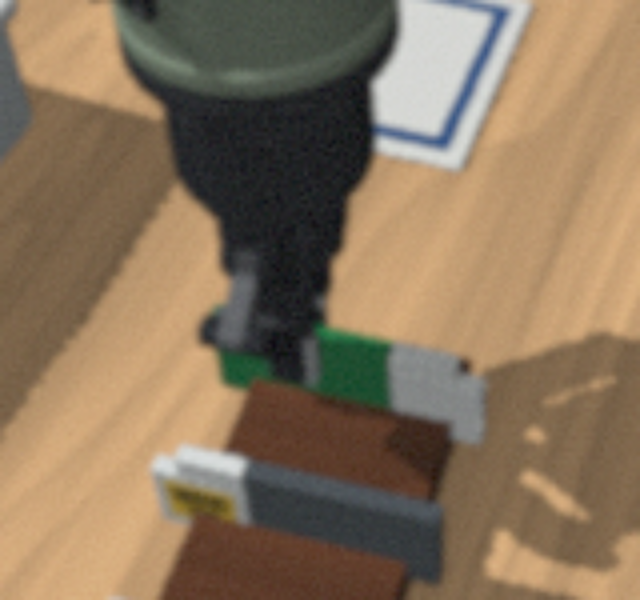

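Grip is on the green part only: the pads are at about (290,360) in the crop and the frosted end starts at 390. Lifting, with 1 mm of lateral relief.

Emit:
nudge_tcp(segments=[{"aperture":0,"sy":-0.001,"sz":-0.01},{"aperture":0,"sy":-0.001,"sz":-0.03},{"aperture":0,"sy":-0.001,"sz":-0.07},{"aperture":0,"sy":-0.001,"sz":-0.12},{"aperture":0,"sy":-0.001,"sz":-0.17}], grip_force=50)

```text
clock: 6.85
position: [0.577, 0.0385, 0.2081]
tool_rot: [3.141, -0.0, 0.111]
force: [-0.3, 0.1, -0.5]
grip_width: 0.007
finger_force: 51.3
```

Run:
```python
from h import *
mat=np.array([.6395,-.192,.203]); az=np.arctan2(mat[1],mat[0])
o=bot.observe();R0=Ro.from_euler("xyz",[np.pi,0,.11])
# sample frame in tool: sample axes at grasp; label relative to TCP
sx=np.array([-np.cos(.11),-np.sin(.11),0]); sy=np.cross([0,0,1],sx); org=np.array([.5545,.0358,.012]); L=org+.04*sx+.004*sy+.02*np.array([0,0,1])
Lt=R0.inv().apply(L-np.array([.5774,.0393,.0362])); print("label in tool",Lt)
# yaw so tool y radial outward: (sin psi,-cos psi)=(cos az,sin az)
psi=np.arctan2(np.cos(az),-np.sin(az)); 
for t in(0,60):
    Rf=Ro.from_euler("xyz",[np.pi,0,psi])*Ro.from_euler("x",t,degrees=True)
    print(t,"toolz",Rf.apply([0,0,1]),"normal",Rf.apply([0,1,0])); p=mat-Rf.apply(Lt); print("TCP",p); to(p,Rf.as_euler("xyz"))
```

```text
label in tool [-0.06314582  0.00496492  0.0042    ]
0 toolz [ 1.17292315e-16 -3.52152063e-17 -1.00000000e+00] normal [ 9.57764432e-01 -2.87553981e-01  1.22464680e-16]
TCP [ 0.6529026 -0.1300935  0.2072   ]
d [0.0567 0.1759 0.001 ] rv [ 0.    -0.    -1.168]
6.85 [-0.3  0.1 -0.5] [-0.13  0.47 -0.06  1.75  0.03  0.92 -1.66]
60 toolz [-0.82944833  0.24902905 -0.5       ] normal [ 0.47888222 -0.14377699 -0.8660254 ]
TCP [ 0.6587639  -0.13185326  0.20939975]
d [ 0.0623  0.1783 -0.0012] rv [ 0.922 -0.609 -1.054]
6.85 [-0.3  0.1 -0.5] [-0.13  0.47 -0.06  1.75  0.03  0.92 -1.66]
```

Emit:
nudge_tcp(segments=[{"aperture":0,"sx":0.008,"sy":0.025,"wz":-0.16},{"aperture":0,"sx":0.016,"sy":0.05,"wz":-0.32},{"aperture":0,"sx":0.024,"sy":0.075,"wz":-0.48},{"aperture":0,"sx":0.032,"sy":0.1,"wz":-0.64},{"aperture":0,"sx":0.04,"sy":0.125,"wz":-0.8}])

```text
clock: 7.48
position: [0.6311, -0.0822, 0.2065]
tool_rot: [3.141, 0.0, 0.917]
force: [-0.2, -0.0, 0.1]
grip_width: 0.007
finger_force: 51.3
```

Add to h.py:
```python
def goal(t,Lt=(-.0631,.005,.0042),z=.203):
    mat=np.array([.6395,-.192,z]); az=np.arctan2(mat[1],mat[0]); psi=np.arctan2(np.cos(az),-np.sin(az))
    Rf=Ro.from_euler("xyz",[np.pi,0,psi])*Ro.from_euler("x",-t,degrees=True)
    p=mat-Rf.apply(Lt); print(t,p.round(3),Rf.apply([0,1,0]).round(2)); to(p,Rf.as_euler("xyz"))
```

```bash
python3 -c "from h import *;goal(0);goal(65)"
```

```text
0 [ 0.653 -0.13   0.207] [ 0.96 -0.29  0.  ]
d [-0.0248  0.0464 -0.0006] rv [ 0.001  0.    -0.363]
7.475 [-0.2 -0.   0.1] [ 0.19  0.57 -0.23  1.59  0.15  1.   -0.74]
65 [ 0.652 -0.13   0.2  ] [ 0.4  -0.12  0.91]
d [-0.0251  0.0456  0.0063] rv [-1.121  0.206 -0.322]
7.475 [-0.2 -0.   0.1] [ 0.19  0.57 -0.23  1.59  0.15  1.   -0.74]
```

Emit:
nudge_tcp(segments=[{"aperture":0,"sx":-0.012,"sy":0.02,"wz":-0.18},{"aperture":0,"sx":-0.025,"sy":0.046,"wz":-0.363},{"aperture":0,"sx":-0.025,"sy":0.046,"wz":-0.363}])

```text
clock: 7.85
position: [0.652, -0.1319, 0.206]
tool_rot: [3.141, 0.001, 1.273]
force: [0.7, -0.2, 0.1]
grip_width: 0.0073
finger_force: 51.2
```

Emit:
nudge_tcp(segments=[{"aperture":0,"wx":-0.15},{"aperture":0,"wx":-0.3},{"aperture":0,"wx":-0.45},{"aperture":0,"wx":-0.6},{"aperture":0,"wx":-0.6}])

```text
clock: 8.48
position: [0.6521, -0.1297, 0.207]
tool_rot: [2.543, 0.001, 1.271]
force: [1.8, 0.0, -0.3]
grip_width: 0.0071
finger_force: 51.2
```

```bash
python3 -c "from h import *;goal(65)"
```

```text
65 [ 0.652 -0.13   0.2  ] [ 0.4  -0.12  0.91]
d [-0.0002 -0.0039  0.0055] rv [-0.536  0.007 -0.005]
8.475 [ 1.8  0.  -0.3] [ 0.01  0.42  0.03  2.05  0.97  0.17 -1.19]
```

Emit:
nudge_tcp(segments=[{"aperture":0,"sy":-0.001,"sz":0.001,"wx":-0.1},{"aperture":0,"sy":-0.002,"sz":0.002,"wx":-0.2},{"aperture":0,"sy":-0.002,"sz":0.003,"wx":-0.3},{"aperture":0,"sy":-0.002,"sz":0.003,"wx":-0.3},{"aperture":0,"sy":-0.002,"sz":0.003,"wx":-0.3}])

```text
clock: 9.1
position: [0.6476, -0.1381, 0.1968]
tool_rot: [2.292, 0.035, 1.256]
force: [-0.2, -2.7, -2.5]
grip_width: 0.0074
finger_force: 51.3
```

```bash
python3 -c "from h import *;goal(65)"
```

```text
65 [ 0.652 -0.13   0.2  ] [ 0.4  -0.12  0.91]
d [ 0.009   0.0039 -0.0013] rv [-0.285  0.039  0.016]
9.1 [-0.2 -2.7 -2.5] [ 0.31  0.48 -0.4   2.22  2.29  0.57 -2.45]
```

Create k.py:
```python
from h import *
from scipy.optimize import least_squares
Z=lambda a:Ro.from_euler("z",a); Y=lambda a:Ro.from_euler("y",a)
def fk(q,p,s=(-1,-1)):
    A=Z(-q[0])*Y(q[1])*Z(s[0]*q[2]); B=A*Y(q[3])*Z(s[1]*q[4]); C=B*Y(q[5])*Z(-q[6])
    pos=np.array([0,0,p[0]])+A.apply([p[1],0,p[2]])+(A*Y(q[3])).apply([p[3],0,p[4]])+(B*Y(q[5])).apply([p[5],0,p[6]])
    return pos,C*Z(np.pi/2)
D=[([1.109,.522,-.036,1.6,.021,1.021,-.113],(.2385,-.5774,.2308),(3.141,0,.392)),
([.63,.5,-.09,1.92,.06,.73,-.67],(.4161,-.3354,.1418),(3.141,0,.392)),
([.55,.6,-.08,1.95,.08,.6,-.76],(.4398,-.3016,.0804),(-3.139,.002,.393)),
([-.01,.49,-.06,1.87,.04,.78,-1.52],(.5474,-.0292,.1606),(3.141,0,.14)),
([-.13,.62,-.05,1.83,.05,.7,-1.67],(.5748,.0362,.0994),(-3.142,.003,.112)),
([.19,.57,-.23,1.59,.15,1.,-.74],(.6311,-.0822,.2065),(3.141,0,.917)),
([.01,.42,.03,2.05,.97,.17,-1.19],(.6521,-.1297,.207),(2.543,.001,1.271)),
([.31,.48,-.4,2.22,2.29,.57,-2.45],(.6476,-.1381,.1968),(2.292,.035,1.256))]
def fit(s):
    f=lambda p:np.r_[np.hstack([fk(q,p,s)[0]-x for q,x,_ in D]),.02*(p-P0)]
    P0=np.array([.35,0,.42,0,.4,0,.25]); r=least_squares(f,P0); return r.x,f(r.x)[:24].reshape(-1,3)
if __name__=="__main__":
    for s in((-1,-1),(-1,1),(1,-1),(1,1)):
        p,e=fit(s); print(s,p.round(3),"pos err max",abs(e).max().round(3),"rot err",[round((fk(q,p,s)[1].inv()*Ro.from_euler("xyz",r)).magnitude(),3) for q,x,r in D])
```

```bash
python3 k.py
```

```text
(-1, -1) [ 0.021 -0.145  0.781 -0.02   0.443  0.036  0.317] pos err max 0.051 rot err [0.002, 0.008, 0.002, 0.003, 0.005, 0.003, 0.007, 0.013]
(-1, 1) [-0.552 -0.28   1.028 -0.143  0.145 -0.097  0.318] pos err max 0.119 rot err [0.043, 0.121, 0.16, 0.079, 0.1, 0.298, 1.942, 1.706]
(1, -1) [-7.720e-01  1.000e-03  1.031e+00 -1.190e-01  1.320e-01  1.170e-01
 -5.900e-02] pos err max 0.149 rot err [0.073, 0.176, 0.16, 0.118, 0.104, 0.461, 0.057, 0.803]
(1, 1) [-0.171 -0.64   1.164 -0.013  0.443 -0.19   0.709] pos err max 0.08 rot err [0.085, 0.245, 0.265, 0.161, 0.16, 0.552, 1.915, 1.339]
```

Run:
```python
s=open('k.py').read()
s=s.replace("pos=np.array([0,0,p[0]])+","pos=Z(-q[0]).apply([p[7],p[8],p[0]])+").replace("[p[1],0,p[2]]","[p[1],p[9],p[2]]").replace("[p[5],0,p[6]]","[p[5],0,p[6]]").replace(".4,0,.25]",".4,0,.25,0,0,0]").replace(".02*(p-P0)",".005*(p-P0)")
open('k.py','w').write(s)
```

Create s.py:
```python
from k import *
lo=np.array([-2.91,-.3,-1.5,.17,-1.26,.16,-2.52])+.15; hi=np.array([2.91,2.13,1.42,2.43,4.41,1.93,2.52])-.15
p,e=fit((-1,-1)); print(p.round(3),abs(e).max(0).round(3))
Lt=np.array([-.0631,.005,.0042]); rng=np.random.default_rng(0); res=[]
q0=bot.observe()["qpos"]
for t in(52,58):
  for psi in np.arange(-2.8,3.2,.3):
    Rf=Z(psi)*Ro.from_euler("x",np.pi)*Ro.from_euler("x",-t,degrees=True); P=np.array([.6395,-.192,.203])-Rf.apply(Lt)
    def f(q): x,R=fk(q,p); return np.r_[(x-P)*10,3*(R.inv()*Rf).as_rotvec(),.01*(q-q0)]
    b=None
    for k in range(6):
        st=np.clip(q0,lo+.01,hi-.01) if k==0 else rng.uniform(lo,hi)
        r=least_squares(f,st,bounds=(lo,hi),max_nfev=60); g=np.linalg.norm(f(r.x)[:6])
        if g<.15 and(b is None or r.cost<b.cost): b=r
    if b is not None: print(t,psi.round(2),b.x.round(2),np.abs(b.x-q0).max().round(2))
```

```bash
python3 s.py
```

```text
[ 0.336 -0.004  0.52   0.001  0.424 -0.007  0.334  0.    -0.015 -0.046] [0.002 0.003 0.002]
52 -0.7 [-0.1   1.11  0.17  0.87  0.52  1.78 -2.3 ] 1.76
52 -0.4 [ 0.02  0.99 -0.27  1.11  0.94  1.7  -2.37] 1.35
52 -0.1 [ 0.09  0.9  -0.48  1.36  1.17  1.59 -2.37] 1.12
52 0.2 [ 0.09  0.79 -0.48  1.61  1.3   1.38 -2.34] 0.99
52 0.5 [ 0.09  0.68 -0.45  1.84  1.46  1.15 -2.34] 0.82
52 0.8 [ 0.16  0.59 -0.47  2.04  1.73  0.94 -2.37] 0.56
52 1.1 [ 0.42  0.56 -0.65  2.19  2.08  0.82 -2.37] 0.25
52 1.4 [ 0.7   0.55 -0.78  2.26  2.48  0.62 -2.37] 0.38
52 1.7 [ 1.01  0.62 -0.93  2.24  2.92  0.36 -2.37] 0.7
52 2.0 [-0.33  1.04  1.22  2.2   4.26  1.59  2.34] 4.78
52 2.3 [ 1.45  1.03 -1.35  1.98  0.39  0.41  0.92] 3.36
52 2.6 [ 1.42  1.12 -1.35  1.77  0.24  0.79  1.29] 3.74
52 2.9 [ 1.32  1.19 -1.35  1.53  0.25  1.16  1.49] 3.94
58 -2.8 [ 0.87  1.13 -0.75  1.02 -0.12  1.78  2.17] 4.62
58 -0.7 [-0.22  1.22  0.5   0.82  0.33  1.78 -2.19] 1.95
58 -0.4 [-0.05  1.03 -0.2   1.09  0.95  1.74 -2.37] 1.33
58 -0.1 [-0.08  0.91 -0.22  1.37  1.09  1.53 -2.37] 1.19
58 0.2 [-0.21  0.79 -0.05  1.63  1.18  1.22 -2.37] 1.11
58 0.5 [ 0.4   0.9  -0.99  1.85  1.76  1.61 -2.37] 1.05
58 0.8 [ 0.45  0.78 -0.93  2.07  1.92  1.35 -2.37] 0.78
58 1.1 [ 0.58  0.7  -0.91  2.23  2.2   1.1  -2.37] 0.54
58 1.4 [ 1.05  0.92 -1.33  2.28  2.37  0.99 -1.92] 0.92
58 1.7 [ 1.23  0.87 -1.24  2.28  2.69  0.54 -1.93] 0.92
58 2.0 [-0.3   1.15  1.24  2.23  4.13  1.78  2.37] 4.82
58 2.3 [ 1.49  1.11 -1.35  2.    0.27  0.35  1.1 ] 3.54
58 2.6 [ 1.44  1.18 -1.35  1.77  0.17  0.78  1.39] 3.84
58 2.9 [ 1.34  1.25 -1.35  1.51  0.19  1.18  1.55] 4.0
```

Add to h.py:
```python
def path(t,psi,n,Lt=(-.0631,.005,.0042),z=.203):
    o=bot.observe(); R=Ro.from_euler("xyz",o["tool_rot"]); r=o["tool_rot"]; t0=np.degrees(np.pi-r[0]%(2*np.pi))
    for i in range(1,n+1):
        f=i/n; Rf=Ro.from_euler("z",r[2]+f*(psi-r[2]))*Ro.from_euler("x",np.pi-np.radians(t0+f*(t-t0)))
        P=np.array([.6395,-.192,z])-Rf.apply(Lt); print((R.inv().apply(P-o["position"])).round(3),(R.inv()*Rf).as_rotvec().round(3))
```

```bash
python3 -c "from h import *;path(50,.5,5)"
```

```text
[0.009 0.012 0.005] [-0.002 -0.091  0.126]
[0.008 0.018 0.013] [-0.004 -0.205  0.225]
[0.006 0.024 0.02 ] [-0.006 -0.32   0.323]
[0.002 0.03  0.026] [-0.007 -0.436  0.421]
[-0.004  0.035  0.033] [-0.009 -0.552  0.518]
```

Emit:
nudge_tcp(segments=[{"aperture":0,"sx":0.008,"sy":0.012,"sz":0.005,"wy":-0.09,"wz":0.12},{"aperture":0,"sx":0.008,"sy":0.018,"sz":0.013,"wy":-0.2,"wz":0.22},{"aperture":0,"sx":0.006,"sy":0.024,"sz":0.02,"wy":-0.32,"wz":0.32},{"aperture":0,"sx":0.002,"sy":0.03,"sz":0.026,"wy":-0.44,"wz":0.42},{"aperture":0,"sx":-0.004,"sy":0.035,"sz":0.033,"wy":-0.55,"wz":0.52}])

```text
clock: 9.72
position: [0.6912, -0.1571, 0.2003]
tool_rot: [2.28, 0.005, 0.493]
force: [0.2, -0.9, -0.2]
grip_width: 0.007
finger_force: 51.3
```

```bash
python3 -c "from h import *;path(57,.5,4);to([0,0,0])"
```

```text
[ 0.001  0.001 -0.001] [-0.033  0.004  0.002]
[ 0.001  0.001 -0.001] [-0.066  0.006  0.001]
[ 0.001  0.    -0.001] [-0.1    0.007  0.   ]
[ 0.001  0.    -0.001] [-0.133  0.008 -0.001]
d [-0.5336 -0.457  -0.2216] 9.725 [ 0.2 -0.9 -0.2] [-0.03  0.65 -0.25  1.83  1.35  1.01 -2.28]
```

Emit:
nudge_tcp(segments=[{"aperture":0,"sx":0.001,"sz":-0.001,"wx":-0.07},{"aperture":0,"sx":0.001,"sz":-0.001,"wx":-0.14},{"aperture":0,"sx":0.001,"sz":-0.001,"wx":-0.2},{"aperture":0,"sx":0.001,"sz":-0.001,"wx":-0.2},{"aperture":0,"sx":0.001,"sz":-0.001,"wx":-0.2}])

```text
clock: 10.35
position: [0.6918, -0.1573, 0.2009]
tool_rot: [2.08, 0.005, 0.497]
force: [0.4, 0.6, 0.1]
grip_width: 0.0071
finger_force: 51.2
```

Run:
```python
from h import *
path(61,.5,1);to([0,0,0])
T=bot.grab_frame("top");S=bot.grab_frame("side")
m=mask("top",(20,110,90),(35,255,255),(340,100,480,230),T); 
if m.any():
    c=big(m); print("label px",cv2.minAreaRect(c),plane("top",[cv2.minAreaRect(c)[0]],.203))
o=np.zeros((500,800,3),np.uint8); o[:,:400]=cv2.resize(T[75:250,340:480],(400,500)); o[:400,400:]=cv2.resize(S[30:190,220:380],(400,400)); cv2.imwrite("pics/c5.png",o)
```

```text
[ 0.001 -0.001 -0.001] [-0.003  0.005  0.003]
d [-0.5319 -0.4062 -0.3095] 10.35 [0.4 0.6 0.1] [-0.14  0.71 -0.19  1.89  1.52  1.14 -2.51]
label px ((420.92645263671875, 147.5441131591797), (13.891385078430176, 8.917926788330078), 59.03623962402344) [[ 0.63810956 -0.19330944  0.203     ]]
```

View pics/c5.png

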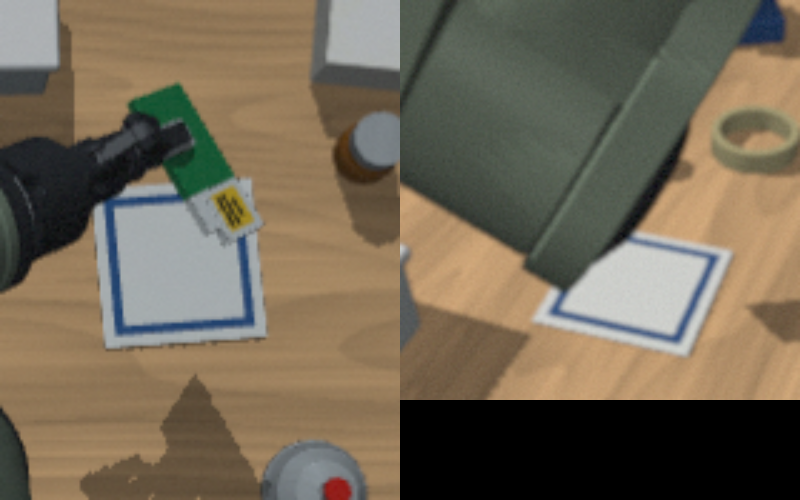

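The label faces up at about (421,148) in the top view, which casts to (0.638, −0.193), over the mat's middle (0.6395, −0.192). Joint 7 is close to its limit, so I'll ease the tilt back slightly, settle, and check the rack.

Emit:
nudge_tcp(segments=[{"aperture":0,"sx":0.001,"sy":-0.001,"sz":-0.001,"wx":0.04},{"aperture":0,"sx":0.001,"sy":-0.001,"sz":-0.001,"wx":0.08},{"aperture":0,"sx":0.001,"sy":-0.001,"sz":-0.001,"wx":0.08},{"aperture":0,"sx":0.001,"sy":-0.001,"sz":-0.001,"wx":0.08},{"aperture":0,"sx":0.001,"sy":-0.001,"sz":-0.001,"wx":0.08}])

```text
clock: 11.08
position: [0.6918, -0.1556, 0.1997]
tool_rot: [2.159, 0.007, 0.498]
force: [0.8, 1.0, -0.5]
grip_width: 0.0071
finger_force: 51.2
```

Run:
```python
from h import *
path(57,.5,1);to([0,0,0])
T=bot.grab_frame("top"); S=bot.grab_frame("side")
m=mask("top",(20,110,90),(35,255,255),(340,100,480,230),T); c=big(m); print(plane("top",[cv2.minAreaRect(c)[0]],.203), abs(bot.observe()["qd"]).max())
o=np.zeros((400,800,3),np.uint8); o[:,:400]=cv2.resize(T[150:250,230:330],(400,400)); o[:,400:]=cv2.resize(S[200:340,225:365],(400,400)); cv2.imwrite("pics/c6.png",o)
```

```text
[-0.     0.001 -0.   ] [-0.012  0.006  0.005]
d [-0.5321 -0.4285 -0.2757] 11.075 [ 0.8  1.  -0.5] [-0.1   0.69 -0.21  1.87  1.46  1.08 -2.42]
[[ 0.63783086 -0.19146891  0.203     ]] 0.0033441432734951657
```

View pics/c6.png

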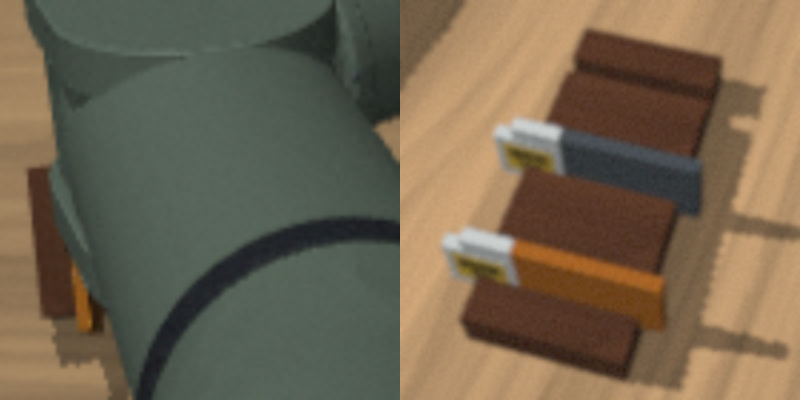

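Grey and amber both still stand in the rack (grey at (600,165), amber at (560,280) in the crop), and the green slot is empty. The arm is at rest, so I'm handing in.

```bash
python3 -c "from workcell import bot;print(bot.job_done())"
```

```text
the job is handed in; nothing more can be done
None
```

I pressed the bell to its stop and it sprang back; the green sample is now held at rest by its tinted part, label up at a tilt of about 56°, over the mat's middle and about 20 cm up, with amber and grey still standing in the rack; the job was handed in at about 11 s, with no verdict returned.

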